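# Close up the tins in the tray and fill the row

### The job

Fill the steel tray so that all four square sample tins stand in it in one neat side-by-side row, upright and flat on its floor. The two tins already in it stand loosely spaced, so slide them apart by feel, up to the tray's ends, to make room for the two from the bench, and ease those in without toppling a tin or forcing the tins against one another. Leave the bottle, the tally counter and the thermometer where they are.

Things in the scene. Friction and masses are not known exactly. Their poses are not given: they have to be found in the camera images.
- rail: dark flat base plate, 64 (x) x 270 (y) x 4 mm, fixed to the bench; origin: centre of its underside, on the bench. On it, clamped so that it does not move, sits the open steel tray; see the point below for the tray
- rail_mid (a point): middle of the rail's top, axes as the rail's. The tray's middle is up to 15 mm off it along y, how much is not given: feel for its cheeks. Inside the tray: 53 mm along x, centred on the rail; 187 mm along y, 3 mm more than four tins. Above the bench: floor 10 mm, front lip (-x) 22, back wall 42, end cheeks (+y, -y) 56 mm; sheet 3 mm. Each cheek has a low clamp knob outside
- tin_a: square tin, 46 x 46 x 95 mm tall, 0.1 to 0.21 kg, rigid: metal body with green band, 80 mm tall, under a fixed dark lid 43 x 43 mm; edges rounded 3 mm. Origin: centre of the underside, z up, x and y normal to its sides. Starts upright in the tray, left of its middle (rail +y), slightly askew, with gaps on both sides too narrow for a tin
- tin_b: square tin, 46 x 46 x 95 mm tall, 0.1 to 0.21 kg, rigid: metal body with green band, 80 mm tall, under a fixed dark lid 43 x 43 mm; edges rounded 3 mm. Origin: centre of the underside, z up, x and y normal to its sides. Starts upright in the tray, right of its middle (rail -y), slightly askew, with gaps on both sides too narrow for a tin
- tin_c: square tin, 46 x 46 x 95 mm tall, 0.1 to 0.21 kg, rigid: metal body with green band, 80 mm tall, under a fixed dark lid 43 x 43 mm; edges rounded 3 mm. Origin: centre of the underside, z up, x and y normal to its sides. Starts upright on the bench, to the right of the tray, the nearer of the two, at any yaw
- tin_d: square tin, 46 x 46 x 95 mm tall, 0.1 to 0.21 kg, rigid: metal body with green band, 80 mm tall, under a fixed dark lid 43 x 43 mm; edges rounded 3 mm. Origin: centre of the underside, z up, x and y normal to its sides. Starts upright on the bench, to the right of the tray, the farther of the two, at any yaw
- bottle: bystander: loose white squeeze bottle with green cap, 62 mm diameter, 156 mm tall, standing beyond the tray; origin: centre of its underside
- counter: bystander: loose white hand tally counter, 52 x 55 x 34 mm, on the bench between the tray and the loose tins; origin: centre of its underside
- thermometer: bystander: loose white probe thermometer, 26 x 161 x 22 mm, lying on the bench to the left of the tray, its length along its y; origin: centre of its underside

How it is judged:
By the outcome, as a careful person would: the job done as asked, in the order asked, and still so for the second after the job is handed in, with the robot touching nothing.
It also fails if it takes over 72 s, if anything falls off the work surface, if the arm or the gripper's body presses on something with over 40 N, if the wrist force passes 120 N, or if a joint passes its speed limit or range.

### The arm

A 6-joint arm with a two-finger parallel gripper is mounted at the origin on a cart in front of the work surface, level with it; the furniture and walls round the work are solid. World frame = base frame: x ahead of the robot, y to its left, z up, the work surface at z = 0. Lengths are in mm, angles in rad, forces in N, time in s.
With the tool pointing down it reaches from about 275 to 750 mm from the base axis. Payload 10.2 kg.
Tool frame: the origin (TCP) lies midway between the tips of the shut fingers; the grasp point (between the pads) lies 19 mm behind it; z points along the fingers, y is the line along which they close (so a half turn about z gives the same grasp; the last joint's range is limited). The gripper opens to 88 mm and grips with 3 to 60 N. Pads are 18 mm wide; open, the fingers measure 123 mm over their backs; the gripper's body (75 mm by 187 mm) begins 45 mm behind the grasp point.
Start: joints at [-1.333, 0.313, 1.498, -0, 1.331, -0.223], TCP at [233.438, -470.253, 238.72] pointing down, gripper open.
Joint ranges: [-2.94, 2.94], [-0.97, 2.17], [0.19, 2.56], [-1.23, 4.37], [0.02, 3.11], [-2.88, 2.88]. Speed limits (rad/s): [2.39, 2.39, 3.01, 3.14, 3.14, 3.14].

### API

Orientations are given as a unit quaternion [w, x, y, z].
In Python, from bench import sense, grab_frame, camera_params, sign_off gives the robot as it stands. The module is installed in compiled form; this text tells all that it offers.
- The arm moves only by the tool jog_arm, never from a script. Its argument "rows" is a list of rows, each a list of 6 numbers: the shift along the world's x, y, z in m, then the turn, a rotation vector about the world's x, y, z in degrees. A call has 1 to 5 rows; each row is the pose to reach, as a shift and turn from the pose commanded when the call began; what a row does not reach only later rows make up. A row lasts 1/8 s, in which the tool goes at most 62.5 mm and 10.7 degrees, less where a joint would pass 70% of its speed; a pose out of reach is approached as far as the arm can. A call with a gripper value outside its range is refused whole. "grip" is the opening in per cent of the stroke, from 0 (shut) to 100 (fully open), set as the call begins (left out, the last holds). The fingers move at their own pace and stop on an object; the grip force is fixed at half the most. Time passes only in rows, so rows that repeat a pose let the fingers close. It gives the time, the measured TCP pose, the force, the opening and the grip force at its end, in the units of the state.
- sense(): the state, without advancing time (a new reading comes with each control period).
- grab_frame(name): name is "side" or "top" or "wrist"; returns the picture (480x640x3 uint8, red, green, blue); there is no depth.
- camera_params(name): a dict with "intrinsics" (3x3 intrinsics, pixels), "R" (3x3) and "t" (3): a world point X has camera coordinates R X + t. Camera axes: x right, y down, z forward; pixel columns grow to the right and rows downward; lengths in mm; the calibration is good to about 2 mm. A picture is of the moment at which its call begins: read the wrist's pose just before it. camera_params takes no time and is no camera call; for the wrist camera it gives the pose at the moment of the call.
- sign_off(): hands the job in; it is judged then, once.
The state is a dict: "time_s": time; "joint_pos": joint angles; "qd": joint speeds; "joint_efforts": joint torques, N m; "ee_pos": TCP position; "eef_rot": TCP orientation; "ft_force": force on the tool from outside, world axes, zero at the start; "moment": the same for the moment, N m; "grip_width": opening from 0.0 (shut) to 1.0 (fully open); "gripper_force": force on a finger pad.
Only numpy, scipy, OpenCV 4.12 (cv2) and the standard library are available. Lean on these libraries where they do the work, as an engineer would, in place of code of your own. Each camera call takes 0.05 s, during which the arm holds its last target. There are 200 camera calls.

## Working session

There is one attempt and no reset: what is moved stays moved. The work goes in short steps, Python scripts to look and compute and a tool call to move; the robot and the scene stay as the last step left them, time stands still between calls to the robot, and variables do not carry over. Pictures are saved under pics/ and viewed, at most 10 in all, crops included, and the job is handed in when it is done.

Besides the shell and the picture viewer there is one more tool, called after "Request:" by a JSON object that holds its "method" and its "body", one argument or row to a line. jog_arm: Moves the arm, as the interface text tells. Its arguments: {"type":"object","properties":{"rows":{"type":"array"},"grip":{"type":"number"}},"required":["rows"]}

```bash
mkdir -p pics; python3 - <<'E'
from bench import *
import cv2
s=sense();print(s['time_s'],s['ee_pos'],s['eef_rot'],s['grip_width'])
for n in('top','side'):
    p=camera_params(n);print(n,p['intrinsics'],p['R'],p['t'])
    cv2.imwrite(f'pics/{n}0.png',grab_frame(n)[:,:,::-1])
E
```

```text
0.0 [ 233.38308661 -469.98902504  238.16073264] [-6.55993221e-04  9.73573880e-01  2.28371341e-01 -8.49189251e-06] 1.0002745993747018
top [[501.41150515   0.         320.12446702]
 [  0.         501.41150515 228.99449576]
 [  0.           0.           1.        ]] [[-0.01495006 -0.99961474 -0.02338539]
 [-0.99436793  0.01731767 -0.10455865]
 [ 0.10492335  0.02169052 -0.99424374]] [  70.25479938  602.24081287 1098.19956091]
side [[484.15740658   0.         325.36750136]
 [  0.         484.15740658 239.50046157]
 [  0.           0.           1.        ]] [[-0.86102296 -0.50833259  0.01540922]
 [-0.29698835  0.47798623 -0.82663601]
 [ 0.41284062 -0.71632894 -0.56252597]] [550.67435308 187.00395044 873.93028198]
```

View pics/top0.png

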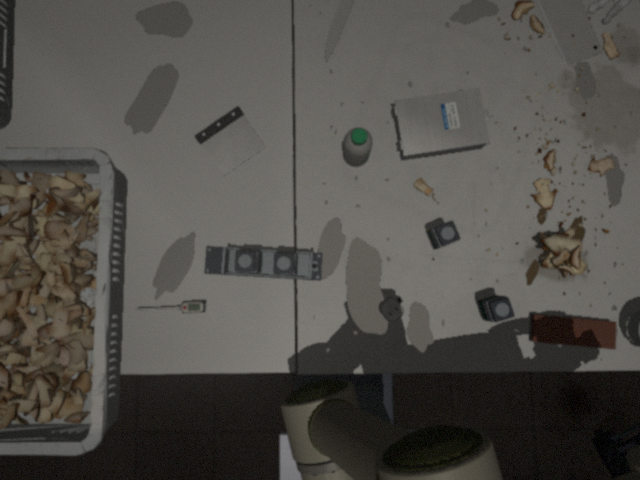

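View pics/side0.png

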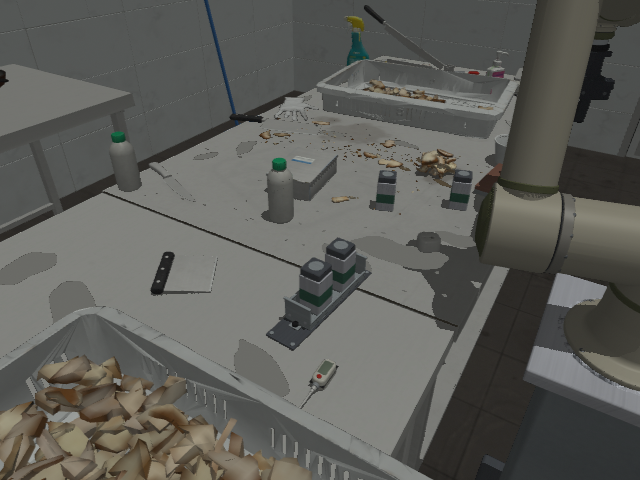

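The top view shows the tray at about (262,262) with two tins at (247,260) and (285,261), the loose tins at (442,233) and (495,306), and the counter at (390,305). The side view agrees. Next I'll work out coarse world positions and the wrist camera geometry.

```bash
cat > h.py <<'E'
import numpy as np, cv2
from bench import *
from scipy.spatial.transform import Rotation as Ro
def cast(p,uv,z):
    K,R,t=(np.array(p[k]) for k in('intrinsics','R','t'))
    uv=np.atleast_2d(np.array(uv,float))
    d=np.c_[uv,np.ones(len(uv))]@np.linalg.inv(K).T@R
    c=-R.T@t
    return c+d*((z-c[2])/d[:,2])[:,None]
def proj(p,X):
    x=np.atleast_2d(X)@np.array(p['R']).T+np.array(p['t']);x=x@np.array(p['intrinsics']).T
    return x[:,:2]/x[:,2:]
E
python3 - <<'E'
from h import *
np.set_printoptions(precision=1,suppress=True)
p=camera_params('top')
print('tins',cast(p,[(247,259),(285,260),(447,232),(500,307)],95))
print('rail',cast(p,[(206,246),(206,272),(322,252),(321,279)],4))
print('counter/bottle/therm',cast(p,[(391,305)],30),cast(p,[(359,134)],156),cast(p,[(180,307),(206,306)],20))
w=camera_params('wrist');s=sense()
R=w['R'];c=-R.T@w['t'];q=s['eef_rot'];T=Ro.from_quat([q[1],q[2],q[3],q[0]])
print('K',w['intrinsics'],'cam in tool',T.inv().apply(c-s['ee_pos']),'axes\n',T.inv().as_matrix()@R.T)
print('tool rot',T.as_matrix())
cv2.imwrite('pics/w0.png',grab_frame('wrist')[:,:,::-1])
E
```

```text
tins [[ 535.3  215.4   95. ]
 [ 531.9  134.6   95. ]
 [ 585.6 -209.2   95. ]
 [ 427.2 -312.2   95. ]]
rail [[571.3 326.1   4. ]
 [511.3 325.5   4. ]
 [553.   57.6   4. ]
 [491.2  60.8   4. ]]
counter/bottle/therm [[431.4 -94.1  30. ]] [[784.1 -24.6 156. ]] [[433.1 379.8  20. ]
 [434.5 320.8  20. ]]
K [[333.7   0.  323.7]
 [  0.  333.7 237.7]
 [  0.    0.    1. ]] cam in tool [  72.    -0.8 -145.4] axes
 [[-0.  -1.  -0.3]
 [ 1.  -0.   0. ]
 [-0.  -0.3  1. ]]
tool rot [[ 0.9  0.4 -0. ]
 [ 0.4 -0.9  0. ]
 [ 0.  -0.  -1. ]]
```

View pics/w0.png

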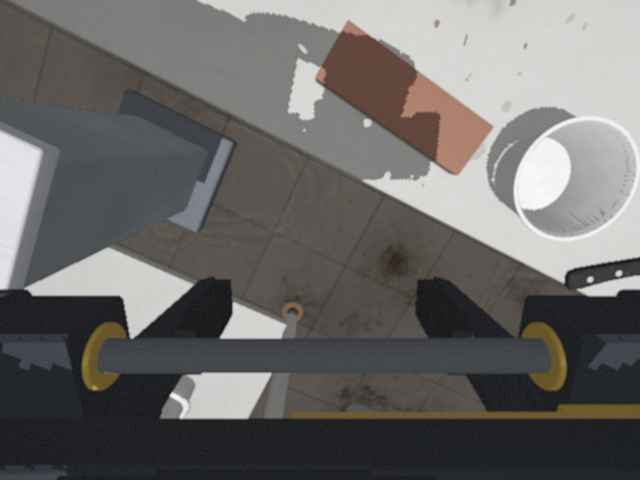

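The wrist view shows the shut-off floor area, with the fingertips near row 280 and clear image above them, so the camera sits on the tool +x side. I'll look at the loose tins first, then the tray.

Request:
{"method": "jog_arm", "body": {
  "rows": [
    [0.04, 0.043, 0.02, 0, 0, -5],
    [0.08, 0.086, 0.04, 0, 0, -10],
    [0.12, 0.129, 0.06, 0, 0, -16],
    [0.16, 0.172, 0.08, 0, 0, -21],
    [0.197, 0.215, 0.09, 0, 0, -26.4]
  ]
}}

```text
time_s: 0.78
ee_pos: [431.6, -253.7, 329.7]
eef_rot: [0.0, 1.0, -0.001, 0.0]
ft_force: [-0.1, -0.9, -0.4]
grip_width: 1.004
gripper_force: 0.0
```

Request:
{"method": "jog_arm", "body": {
  "rows": [
    [0, 0, 0, 0, 0, 0],
    [0, 0, 0, 0, 0, 0]
  ]
}}

```text
time_s: 1.02
ee_pos: [430.1, -255.6, 328.2]
eef_rot: [-0.0, 1.0, 0.0, -0.0]
ft_force: [0.0, -0.5, -0.1]
grip_width: 0.999
gripper_force: 0.0
```

```bash
python3 - <<'E'
from h import *
import pickle
s=sense();w=camera_params('wrist');f=grab_frame('wrist');print(s['time_s'],s['ee_pos'],s['eef_rot'],s['ft_force'])
pickle.dump((w,f,s),open('w1.pkl','wb'))
cv2.imwrite('pics/w1.png',f[:,:,::-1])
print(proj(w,[[586,-209,95],[427,-312,95],[431,-94,34]]))
E
```

```text
1.025 [ 430.0629454  -255.56205073  328.24831179] [-1.77796305e-04  9.99999807e-01  4.06952519e-04 -4.33464583e-04] [ 0.04037197 -0.45771263 -0.1016808 ]
[[279.01471935  55.9885746 ]
 [373.56227956 209.33723693]
 [202.45687734 197.48481754]]
```

View pics/w1.png

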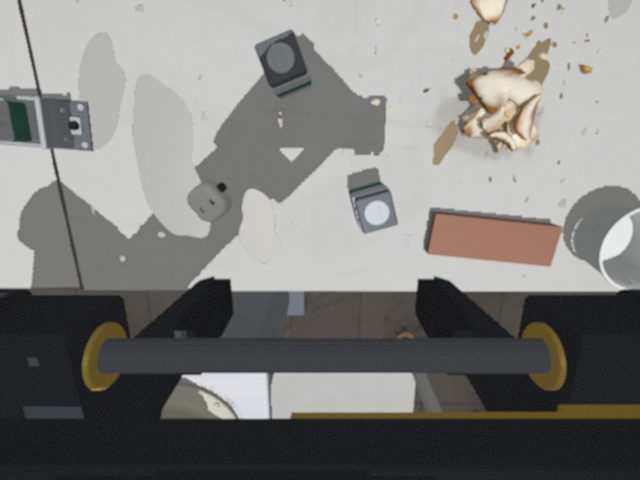

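The wrist view shows the loose tin lids at (376,208) and (280,60), each with a pale disc, and the counter at (210,200). Next, the view over the tray.

Request:
{"method": "jog_arm", "body": {
  "rows": [
    [0.003, 0.06, 0, 0, 0, 0],
    [0.006, 0.12, 0, 0, 0, 0],
    [0.009, 0.18, 0, 0, 0, 0],
    [0.012, 0.24, 0, 0, 0, 0],
    [0.015, 0.3, 0, 0, 0, 0]
  ]
}}

```text
time_s: 1.7
ee_pos: [445.2, 45.3, 328.5]
eef_rot: [0.0, 1.0, -0.001, -0.0]
ft_force: [1.6, -0.6, 0.4]
grip_width: 0.998
gripper_force: 0.0
```

Request:
{"method": "jog_arm", "body": {
  "rows": [
    [0.003, 0.06, 0, 0, 0, 0],
    [0.005, 0.12, 0, 0, 0, 0],
    [0.005, 0.15, 0, 0, 0, 0],
    [0.005, 0.15, 0, 0, 0, 0],
    [0.005, 0.15, 0, 0, 0, 0]
  ]
}}

```text
time_s: 2.33
ee_pos: [450.7, 193.3, 328.5]
eef_rot: [0.0, 1.0, -0.001, -0.0]
ft_force: [0.1, 0.2, 0.4]
grip_width: 1.002
gripper_force: 0.0
```

```bash
python3 - <<'E'
from h import *
import pickle
s=sense();w=camera_params('wrist');f=grab_frame('wrist');print(s['time_s'],s['ee_pos'],s['eef_rot'],s['ft_force'])
pickle.dump((w,f,s),open('w2.pkl','wb'))
w1,f1,_=pickle.load(open('w1.pkl','rb'))
c=proj(w,[[532,192,50]])[0].astype(int);print(c)
x0,y0=max(c[0]-160,0),max(c[1]-60,0)
print('tray crop origin',x0,y0)
A=cv2.resize(f[y0:y0+130,x0:x0+320],None,fx=2.5,fy=2.5,interpolation=cv2.INTER_CUBIC)
B=[cv2.resize(f1[y:y+80,x:x+100],(340,272),interpolation=cv2.INTER_CUBIC) for x,y in((235,20),(325,165))]
B=cv2.copyMakeBorder(np.hstack(B),0,0,0,800-680,cv2.BORDER_CONSTANT)
cv2.imwrite('pics/comp.png',np.vstack([A,B])[:600,:,::-1])
E
```

```text
2.325 [450.74629891 193.26663278 328.45417811] [ 2.18506323e-04  9.99999621e-01 -7.96749037e-04 -2.76339998e-04] [0.0584979  0.22097189 0.38602785]
[325 133]
tray crop origin 165 73
```

View pics/comp.png

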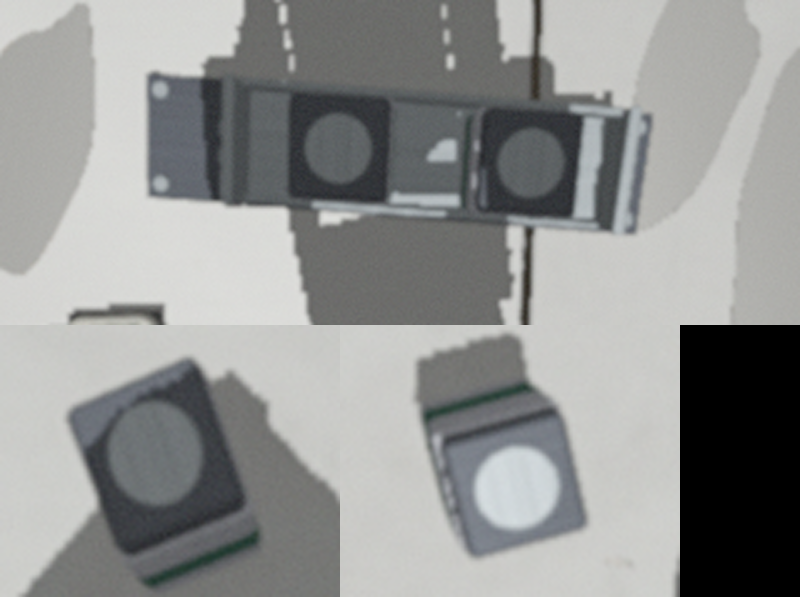

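```bash
python3 - <<'E'
from h import *
import pickle
np.set_printoptions(precision=1,suppress=True)
w1,f1,_=pickle.load(open('w1.pkl','rb'));w2,f2,_=pickle.load(open('w2.pkl','rb'))
def pc(pts,o,s,off=(0,0)): return (np.array(pts,float)-off+.5)/s-.5+o
def lid(n,w,f,pts,z):
    px=pc(*pts);X=cast(w,px,z)[:,:2]
    e=X-np.roll(X,-1,0);ang=np.degrees(np.arctan2(e[:,1],e[:,0]))
    print(n,'ctr',X.mean(0),'sides',np.linalg.norm(e,axis=1),'ang',(ang+45)%90-45)
    # disc by mask: inside lid polygon, brightest class
    m=np.zeros(f.shape[:2],np.uint8);c=px.mean(0);cv2.fillPoly(m,[np.int32(np.round(c+(px-c)*.72))],255)
    g=cv2.cvtColor(f,cv2.COLOR_RGB2GRAY);v=g[m>0];t,_=cv2.threshold(v.reshape(-1,1),0,255,cv2.THRESH_OTSU)
    d=((g>t)&(m>0)).astype(np.uint8);M=cv2.moments(d,True);uv=(M['m10']/M['m00'],M['m01']/M['m00'])
    print('   disc',cast(w,[uv],z)[0,:2],'area',M['m00'],'t',t)
a=((292,95),(390,100),(388,203),(288,198));b=((484,108),(581,115),(577,218),(478,210))
lid('a',w2,f2,(a,(165,73),2.5),105);lid('b',w2,f2,(b,(165,73),2.5),105)
c=((70,412),(195,360),(242,505),(125,553));d=((443,440),(556,408),(586,522),(475,556))
lid('c',w1,f1,(c,(235,20),3.4,(0,325)),95);lid('d',w1,f1,(d,(325,165),3.4,(340,325)),95)
q=lambda p,z:cast(w2,pc(p,(165,73),2.5),z)[:,:2]
print('rail',q([(148,73),(150,196),(652,114),(634,233)],4))
print('front lip edge',q([(245,206),(610,230)],22),'back edge top',q([(245,80),(620,108)],42))
print('cheek top L out/in',q([(222,78),(222,200),(240,80),(240,204)],56),'R in/out',q([(626,110),(612,230),(640,112),(632,232)],56))
E
```

```text
a ctr [531.9 218.3] sides [40.7 41.5 42.9 41.5] ang [-2.9 -1.5 -2.9 -4.5]
   disc [532.7 219. ] area 596.0 t 75.0
b ctr [526.1 137.7] sides [40.7 41.9 42.9 41.3] ang [-4.   1.  -4.6 -2.1]
   disc [526.6 137.6] area 579.0 t 75.0
c ctr [ 583.2 -211.1] sides [40.  41.1 38.6 41.4] ang [20.  18.8 20.4 20.8]
   disc [ 584.9 -209.8] area 674.0 t 90.0
d ctr [ 425.1 -315. ] sides [38.9 40.9 39.5 42.1] ang [16.  17.6 17.8 16.7]
   disc [ 423.5 -315.5] area 461.0 t 172.0
rail [[573.3 324.5]
 [510.8 328.7]
 [552.3  58.4]
 [490.3  63.3]]
front lip edge [[506.  274.1]
 [493.1  81.2]] back edge top [[565.9 267.4]
 [552.6  85.3]]
cheek top L out/in [[565.4 275.7]
 [510.1 279.1]
 [564.5 267.4]
 [508.2 270.4]] R in/out [[550.8  85.9]
 [495.3  88.7]
 [549.9  79.2]
 [494.3  78.8]]
```

Measured positions: rail yaw is about -4.3°, rail middle about (531.7, 193.7), and tray middle about 15 mm toward -y. Tin a is at (532.5, 218.6), b at (526.4, 137.6), c at (584, -210.5) yaw 20°, and d at (424.3, -315.2) yaw 17°. Side lengths, heights and gaps match the given sizes. Now I'll move over tin a with the fingers closing along rail x.

Request:
{"method": "jog_arm", "body": {
  "rows": [
    [0.016, 0.005, -0.04, 0, 0, 10],
    [0.032, 0.01, -0.08, 0, 0, 20],
    [0.048, 0.015, -0.1, 0, 0, 30],
    [0.064, 0.02, -0.12, 0, 0, 40],
    [0.0818, 0.0253, -0.14, 0, 0, 50]
  ]
}}

```text
time_s: 3.0
ee_pos: [533.2, 218.5, 188.2]
eef_rot: [0.0, 0.906, 0.424, 0.0]
ft_force: [-0.7, -0.0, -0.3]
grip_width: 0.999
gripper_force: 0.0
```

Request:
{"method": "jog_arm", "body": {
  "rows": [
    [0, 0, -0.02, 0, 0, 10],
    [0, 0, -0.04, 0, 0, 20],
    [0, 0, -0.0585, 0, 0, 30],
    [0, 0, -0.0585, 0, 0, 35.7],
    [0, 0, -0.0585, 0, 0, 35.7]
  ]
}}

```text
time_s: 3.62
ee_pos: [532.6, 218.7, 130.3]
eef_rot: [0.0, 0.734, 0.679, -0.0]
ft_force: [-0.5, 0.2, 0.2]
grip_width: 1.002
gripper_force: 0.0
```

Request:
{"method": "jog_arm", "body": {
  "rows": [
    [0, 0, -0.03, 0, 0, 0],
    [0, 0, -0.06, 0, 0, 0],
    [0, 0, -0.075, 0, 0, 0],
    [0, 0, -0.082, 0, 0, 0],
    [0, 0, -0.082, 0, 0, 0]
  ]
}}

```text
time_s: 4.25
ee_pos: [532.6, 219.9, 48.6]
eef_rot: [0.0, 0.733, 0.68, 0.0]
ft_force: [0.7, -0.2, 0.2]
grip_width: 1.0
gripper_force: 0.0
```

Request:
{"method": "jog_arm", "body": {
  "rows": [
    [0, 0, 0, 0, 0, 0],
    [0, 0, 0, 0, 0, 0],
    [0, 0, 0, 0, 0, 0],
    [0, 0, 0, 0, 0, 0],
    [0, 0, 0, 0, 0, 0]
  ],
  "grip": 45
}}

```text
time_s: 4.88
ee_pos: [532.3, 220.1, 48.3]
eef_rot: [0.0, 0.733, 0.68, 0.0]
ft_force: [-1.7, -0.1, 1.5]
grip_width: 0.519
gripper_force: 29.9
```

Request:
{"method": "jog_arm", "body": {
  "rows": [
    [0.0005, 0.006, 0, 0, 0, 0],
    [0.001, 0.013, 0, 0, 0, 0],
    [0.0015, 0.02, 0, 0, 0, 0],
    [0.0017, 0.023, 0, 0, 0, 0],
    [0.0017, 0.023, 0, 0, 0, 0]
  ]
}}

```text
time_s: 5.5
ee_pos: [534.0, 243.6, 48.3]
eef_rot: [-0.0, 0.733, 0.68, 0.0]
ft_force: [0.3, 1.8, 2.7]
grip_width: 0.52
gripper_force: 29.9
```

Request:
{"method": "jog_arm", "body": {
  "rows": [
    [0.0001, 0.001, 0, 0, 0, 0],
    [0.0002, 0.002, 0, 0, 0, 0],
    [0.0002, 0.002, 0, 0, 0, 0]
  ]
}}

```text
time_s: 5.88
ee_pos: [534.2, 244.9, 48.3]
eef_rot: [0.0, 0.733, 0.68, 0.0]
ft_force: [1.1, -1.3, 2.3]
grip_width: 0.522
gripper_force: 29.9
```

Request:
{"method": "jog_arm", "body": {
  "rows": [
    [0.0001, 0.001, 0, 0, 0, 0],
    [0.0002, 0.002, 0, 0, 0, 0],
    [0.0002, 0.002, 0, 0, 0, 0]
  ]
}}

```text
time_s: 6.25
ee_pos: [534.5, 247.2, 48.3]
eef_rot: [0.0, 0.733, 0.68, 0.0]
ft_force: [0.4, -0.9, 2.7]
grip_width: 0.522
gripper_force: 29.9
```

Request:
{"method": "jog_arm", "body": {
  "rows": [
    [0.0001, 0.001, 0, 0, 0, 0],
    [0.0001, 0.0015, 0, 0, 0, 0],
    [0.0001, 0.0015, 0, 0, 0, 0]
  ]
}}

```text
time_s: 6.62
ee_pos: [534.5, 248.6, 48.3]
eef_rot: [0.0, 0.733, 0.68, 0.0]
ft_force: [1.3, -2.1, 3.3]
grip_width: 0.518
gripper_force: 29.9
```

Request:
{"method": "jog_arm", "body": {
  "rows": [
    [0.0001, 0.001, 0, 0, 0, 0],
    [0.0001, 0.001, 0, 0, 0, 0]
  ]
}}

```text
time_s: 6.88
ee_pos: [534.6, 249.6, 48.3]
eef_rot: [0.0, 0.733, 0.68, 0.0]
ft_force: [2.1, -1.5, 3.0]
grip_width: 0.519
gripper_force: 29.9
```

Request:
{"method": "jog_arm", "body": {
  "rows": [
    [0.0001, 0.001, 0, 0, 0, 0],
    [0.0001, 0.001, 0, 0, 0, 0]
  ]
}}

```text
time_s: 7.12
ee_pos: [534.6, 250.4, 48.3]
eef_rot: [0.0, 0.733, 0.68, -0.0]
ft_force: [0.3, -4.4, 6.0]
grip_width: 0.52
gripper_force: 29.9
```

Request:
{"method": "jog_arm", "body": {
  "rows": [
    [0.0001, 0.001, 0, 0, 0, 0],
    [0.0001, 0.001, 0, 0, 0, 0]
  ]
}}

```text
time_s: 7.38
ee_pos: [534.6, 250.5, 48.3]
eef_rot: [0.0, 0.733, 0.68, -0.001]
ft_force: [-1.2, -9.1, 6.9]
grip_width: 0.519
gripper_force: 29.9
```

Contact at the +y cheek, TCP y about 250.4. I'll release and slide the open fingers along the row to tin b.

Request:
{"method": "jog_arm", "body": {
  "rows": [
    [0, -0.0006, 0, 0, 0, 0],
    [0, -0.0006, 0, 0, 0, 0],
    [0, -0.0006, 0, 0, 0, 0],
    [0, -0.0006, 0, 0, 0, 0]
  ],
  "grip": 100
}}

```text
time_s: 7.88
ee_pos: [534.6, 251.1, 48.1]
eef_rot: [-0.0, 0.733, 0.68, -0.0]
ft_force: [0.2, 0.4, 0.2]
grip_width: 0.95
gripper_force: 0.0
```

Request:
{"method": "jog_arm", "body": {
  "rows": [
    [-0.002, -0.03, 0.002, 0, 0, 0],
    [-0.004, -0.06, 0.002, 0, 0, 0],
    [-0.006, -0.09, 0.001, 0, 0, 0],
    [-0.0078, -0.112, 0, 0, 0, 0],
    [-0.0078, -0.112, 0, 0, 0, 0]
  ]
}}

```text
time_s: 8.5
ee_pos: [527.0, 138.1, 48.3]
eef_rot: [-0.0, 0.734, 0.679, -0.0]
ft_force: [0.3, -0.2, 0.2]
grip_width: 0.998
gripper_force: 0.0
```

Request:
{"method": "jog_arm", "body": {
  "rows": [
    [0, 0, 0, 0, 0, 0],
    [0, 0, 0, 0, 0, 0],
    [0, 0, 0, 0, 0, 0],
    [0, 0, 0, 0, 0, 0],
    [0, 0, 0, 0, 0, 0]
  ],
  "grip": 45
}}

```text
time_s: 9.12
ee_pos: [526.8, 139.1, 48.2]
eef_rot: [-0.0, 0.733, 0.68, -0.0]
ft_force: [-0.1, 1.4, -0.1]
grip_width: 0.522
gripper_force: 29.9
```

Request:
{"method": "jog_arm", "body": {
  "rows": [
    [-0.0005, -0.006, 0, 0, 0, 0],
    [-0.001, -0.013, 0, 0, 0, 0],
    [-0.0015, -0.02, 0, 0, 0, 0],
    [-0.0019, -0.025, 0, 0, 0, 0],
    [-0.0019, -0.025, 0, 0, 0, 0]
  ]
}}

```text
time_s: 9.75
ee_pos: [525.0, 113.4, 48.2]
eef_rot: [0.0, 0.733, 0.68, -0.0]
ft_force: [-0.0, -0.2, -2.4]
grip_width: 0.518
gripper_force: 29.9
```

Request:
{"method": "jog_arm", "body": {
  "rows": [
    [-0.0001, -0.001, 0, 0, 0, 0],
    [-0.0001, -0.0015, 0, 0, 0, 0],
    [-0.0001, -0.0015, 0, 0, 0, 0]
  ]
}}

```text
time_s: 10.12
ee_pos: [524.9, 112.5, 48.2]
eef_rot: [-0.0, 0.733, 0.68, -0.0]
ft_force: [-0.1, -0.6, -1.7]
grip_width: 0.522
gripper_force: 29.9
```

Request:
{"method": "jog_arm", "body": {
  "rows": [
    [-0.0001, -0.001, 0, 0, 0, 0],
    [-0.0001, -0.001, 0, 0, 0, 0]
  ]
}}

```text
time_s: 10.38
ee_pos: [524.8, 111.4, 48.2]
eef_rot: [-0.0, 0.733, 0.68, -0.0]
ft_force: [-0.7, -0.1, -1.4]
grip_width: 0.518
gripper_force: 29.9
```

Request:
{"method": "jog_arm", "body": {
  "rows": [
    [-0.0001, -0.001, 0, 0, 0, 0],
    [-0.0001, -0.001, 0, 0, 0, 0]
  ]
}}

```text
time_s: 10.62
ee_pos: [524.8, 111.0, 48.3]
eef_rot: [-0.0, 0.733, 0.68, 0.001]
ft_force: [0.3, 4.8, -1.8]
grip_width: 0.521
gripper_force: 29.9
```

Request:
{"method": "jog_arm", "body": {
  "rows": [
    [0, -0.0006, 0, 0, 0, 0],
    [0, -0.0006, 0, 0, 0, 0]
  ]
}}

```text
time_s: 10.88
ee_pos: [524.8, 110.9, 48.3]
eef_rot: [-0.001, 0.733, 0.68, 0.001]
ft_force: [1.9, 8.4, -1.1]
grip_width: 0.519
gripper_force: 29.9
```

Request:
{"method": "jog_arm", "body": {
  "rows": [
    [0, 0.001, 0, 0, 0, 0],
    [0, 0.001, 0, 0, 0, 0],
    [0, 0.001, 0, 0, 0, 0],
    [0, 0.001, 0, 0, 0, 0]
  ],
  "grip": 100
}}

```text
time_s: 11.38
ee_pos: [524.8, 110.7, 48.3]
eef_rot: [0.0, 0.733, 0.68, -0.0]
ft_force: [-0.8, 1.0, 0.4]
grip_width: 0.948
gripper_force: 0.0
```

Request:
{"method": "jog_arm", "body": {
  "rows": [
    [0, 0, 0.04, 0, 0, 0],
    [0, 0, 0.1, 0, 0, 0],
    [0, 0, 0.15, 0, 0, 0],
    [0, 0, 0.15, 0, 0, 0]
  ]
}}

```text
time_s: 11.88
ee_pos: [526.2, 110.8, 201.8]
eef_rot: [0.003, 0.733, 0.68, 0.003]
ft_force: [0.7, -0.8, -0.9]
grip_width: 1.001
gripper_force: 0.0
```

Both tins are now at their cheeks, with contact at about 250.4 and 111.0. Next, tin c.

Request:
{"method": "jog_arm", "body": {
  "rows": [
    [0.01, -0.055, 0, 0, 0, 5],
    [0.02, -0.11, 0, 0, 0, 10],
    [0.03, -0.165, 0, 0, 0, 15],
    [0.04, -0.22, 0, 0, 0, 20],
    [0.05, -0.275, -0.02, 0, 0, 24.5]
  ]
}}

```text
time_s: 12.5
ee_pos: [575.0, -166.2, 177.8]
eef_rot: [0.001, 0.571, 0.821, 0.0]
ft_force: [0.9, -0.0, 0.3]
grip_width: 1.001
gripper_force: 0.0
```

Request:
{"method": "jog_arm", "body": {
  "rows": [
    [0.009, -0.046, -0.02, 0, 0, 0],
    [0.009, -0.046, -0.03, 0, 0, 0],
    [0.009, -0.046, -0.03, 0, 0, 0]
  ]
}}

```text
time_s: 12.88
ee_pos: [583.1, -209.3, 146.6]
eef_rot: [-0.002, 0.572, 0.82, -0.0]
ft_force: [0.0, 0.4, -0.6]
grip_width: 1.0
gripper_force: 0.0
```

```bash
python3 - <<'E'
from h import *
s=sense();w=camera_params('wrist');f=grab_frame('wrist');q=s['eef_rot']
print(s['time_s'],s['ee_pos'],np.degrees(2*np.arctan2(q[2],q[1])),s['ft_force'])
print(proj(w,[[584,-210.4,95]]))
cv2.imwrite('pics/w3.png',f[:,:,::-1])
import pickle;pickle.dump((w,f,s),open('w3.pkl','wb'))
E
```

```text
12.875 [ 583.09048484 -209.32370923  146.62716383] 110.20311903373634 [ 0.02393092  0.40547086 -0.58921788]
[[323.20760246 262.99386169]]
```

View pics/w3.png

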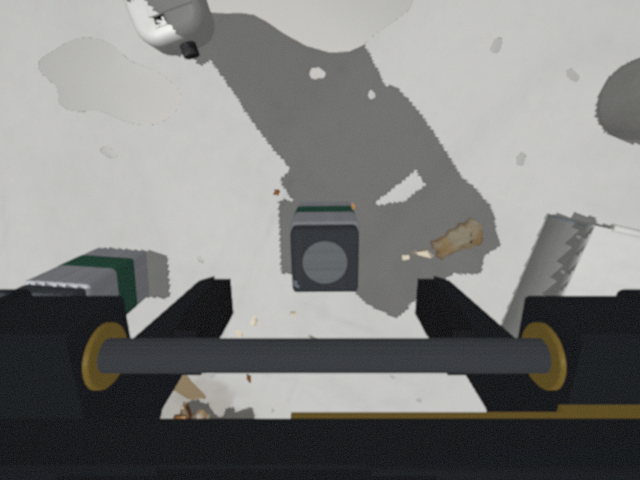

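The wrist view shows tin c squarely aligned between the fingers, with its lid at (291–358, 225–291) and disc at (325,262). The prediction was (323,263), so they agree within 1 mm. I'll go down and grip.

Request:
{"method": "jog_arm", "body": {
  "rows": [
    [0.0005, -0.0005, -0.04, 0, 0, 0],
    [0.0005, -0.001, -0.08, 0, 0, 0],
    [0.0005, -0.001, -0.1, 0, 0, 0],
    [0.0005, -0.001, -0.1085, 0, 0, 0],
    [0.0005, -0.001, -0.1085, 0, 0, 0]
  ]
}}

```text
time_s: 13.55
ee_pos: [584.6, -210.7, 40.4]
eef_rot: [0.0, 0.572, 0.82, 0.0]
ft_force: [0.4, -0.6, 1.2]
grip_width: 1.003
gripper_force: 0.0
```

Request:
{"method": "jog_arm", "body": {
  "rows": [
    [0, 0, 0, 0, 0, 0],
    [0, 0, 0, 0, 0, 0],
    [0, 0, 0, 0, 0, 0],
    [0, 0, 0, 0, 0, 0],
    [0, 0, 0, 0, 0, 0]
  ],
  "grip": 45
}}

```text
time_s: 14.18
ee_pos: [584.3, -211.2, 39.8]
eef_rot: [0.0, 0.572, 0.82, -0.0]
ft_force: [-0.2, 0.9, 1.5]
grip_width: 0.518
gripper_force: 30.0
```

Request:
{"method": "jog_arm", "body": {
  "rows": [
    [0, 0, 0.01, 0, 0, 0],
    [0, 0, 0.05, 0, 0, 0],
    [0, 0, 0.1, 0, 0, 0],
    [0, 0, 0.142, 0, 0, 0],
    [0, 0, 0.142, 0, 0, 0]
  ]
}}

```text
time_s: 14.8
ee_pos: [585.3, -211.7, 185.5]
eef_rot: [0.003, 0.572, 0.82, 0.0]
ft_force: [0.1, -0.5, -1.7]
grip_width: 0.521
gripper_force: 30.0
```

Request:
{"method": "jog_arm", "body": {
  "rows": [
    [-0.007, 0.055, 0, 0, 0, -5],
    [-0.014, 0.11, 0, 0, 0, -10],
    [-0.021, 0.165, 0, 0, 0, -15],
    [-0.028, 0.22, 0, 0, 0, -20],
    [-0.035, 0.275, 0, 0, 0, -24.5]
  ]
}}

```text
time_s: 15.42
ee_pos: [548.2, 65.6, 180.6]
eef_rot: [-0.001, 0.734, 0.679, -0.001]
ft_force: [0.9, 0.1, -2.6]
grip_width: 0.515
gripper_force: 30.0
```

Request:
{"method": "jog_arm", "body": {
  "rows": [
    [-0.008, 0.055, 0, 0, 0, 0],
    [-0.015, 0.105, 0, 0, 0, 0],
    [-0.018, 0.136, 0, 0, 0, 0],
    [-0.018, 0.136, 0, 0, 0, 0],
    [-0.018, 0.136, 0, 0, 0, 0]
  ]
}}

```text
time_s: 16.05
ee_pos: [531.0, 199.1, 181.0]
eef_rot: [-0.0, 0.733, 0.68, -0.001]
ft_force: [-0.8, -0.3, -1.7]
grip_width: 0.52
gripper_force: 30.0
```

```bash
python3 - <<'E'
from h import *
s=sense();q=s['eef_rot']
print(s['time_s'],s['ee_pos'],np.degrees(2*np.arctan2(q[2],q[1])),s['ft_force'])
E
```

```text
16.05 [531.02170738 199.12978707 180.96138093] 85.68642549788105 [-0.75840329 -0.2772815  -1.674069  ]
```

Request:
{"method": "jog_arm", "body": {
  "rows": [
    [0.0005, 0, -0.03, 0, 0, 0],
    [0.0005, 0, -0.06, 0, 0, 0],
    [0.0005, 0, -0.09, 0, 0, 0],
    [0.0005, 0, -0.112, 0, 0, 0],
    [0.0005, 0, -0.112, 0, 0, 0]
  ]
}}

```text
time_s: 16.68
ee_pos: [531.1, 198.6, 68.3]
eef_rot: [-0.001, 0.734, 0.68, -0.002]
ft_force: [1.0, -0.2, -1.5]
grip_width: 0.518
gripper_force: 30.0
```

Request:
{"method": "jog_arm", "body": {
  "rows": [
    [0, 0, -0.005, 0, 0, 0],
    [0, 0, -0.01, 0, 0, 0],
    [0, 0, -0.014, 0, 0, 0],
    [0, 0, -0.017, 0, 0, 0],
    [0, 0, -0.017, 0, 0, 0]
  ]
}}

```text
time_s: 17.3
ee_pos: [531.7, 199.9, 52.6]
eef_rot: [-0.0, 0.733, 0.68, -0.0]
ft_force: [-0.2, 0.7, -1.2]
grip_width: 0.517
gripper_force: 30.0
```

Request:
{"method": "jog_arm", "body": {
  "rows": [
    [0, 0, -0.001, 0, 0, 0],
    [0, 0, -0.002, 0, 0, 0],
    [0, 0, -0.002, 0, 0, 0]
  ]
}}

```text
time_s: 17.68
ee_pos: [531.7, 199.8, 50.7]
eef_rot: [0.0, 0.733, 0.68, -0.0]
ft_force: [-0.6, -0.9, -1.8]
grip_width: 0.518
gripper_force: 30.0
```

Request:
{"method": "jog_arm", "body": {
  "rows": [
    [0, 0, -0.0008, 0, 0, 0],
    [0, 0, -0.0008, 0, 0, 0]
  ]
}}

```text
time_s: 17.92
ee_pos: [531.7, 199.8, 49.9]
eef_rot: [-0.0, 0.733, 0.68, -0.0]
ft_force: [-0.1, -0.3, -1.6]
grip_width: 0.518
gripper_force: 30.0
```

Request:
{"method": "jog_arm", "body": {
  "rows": [
    [0, 0, -0.0007, 0, 0, 0],
    [0, 0, -0.0007, 0, 0, 0]
  ]
}}

```text
time_s: 18.18
ee_pos: [531.8, 199.9, 49.8]
eef_rot: [0.0, 0.733, 0.68, 0.0]
ft_force: [-3.4, -0.9, 5.9]
grip_width: 0.524
gripper_force: 30.0
```

Request:
{"method": "jog_arm", "body": {
  "rows": [
    [0.0001, 0.001, 0, 0, 0, 0],
    [0.0002, 0.002, 0, 0, 0, 0],
    [0.0002, 0.002, 0, 0, 0, 0]
  ]
}}

```text
time_s: 18.55
ee_pos: [532.5, 201.7, 49.8]
eef_rot: [0.001, 0.733, 0.68, 0.0]
ft_force: [-0.3, -3.0, 4.8]
grip_width: 0.522
gripper_force: 30.0
```

Request:
{"method": "jog_arm", "body": {
  "rows": [
    [0.0001, 0.001, 0, 0, 0, 0],
    [0.0001, 0.001, 0, 0, 0, 0]
  ]
}}

```text
time_s: 18.8
ee_pos: [532.5, 202.0, 49.8]
eef_rot: [0.001, 0.733, 0.68, -0.0]
ft_force: [-1.5, -6.4, 6.1]
grip_width: 0.519
gripper_force: 30.0
```

Request:
{"method": "jog_arm", "body": {
  "rows": [
    [0, 0, 0.0007, 0, 0, 0],
    [0, 0, 0.0007, 0, 0, 0]
  ]
}}

```text
time_s: 19.05
ee_pos: [532.2, 202.1, 49.8]
eef_rot: [0.0, 0.733, 0.68, -0.0]
ft_force: [-0.6, -5.3, 1.5]
grip_width: 0.522
gripper_force: 30.0
```

Request:
{"method": "jog_arm", "body": {
  "rows": [
    [0, 0.0005, 0, 0, 0, 0],
    [0, 0.0005, 0, 0, 0, 0]
  ]
}}

```text
time_s: 19.3
ee_pos: [532.2, 202.2, 49.8]
eef_rot: [0.001, 0.733, 0.68, -0.001]
ft_force: [-0.6, -8.3, 1.7]
grip_width: 0.523
gripper_force: 29.9
```

Contact with a is felt at y about 202. I'll release, back off, rise, and look at the gap on the way.

Request:
{"method": "jog_arm", "body": {
  "rows": [
    [0, -0.001, 0, 0, 0, 0],
    [0, -0.001, 0, 0, 0, 0],
    [0, -0.001, 0, 0, 0, 0],
    [0, -0.001, 0, 0, 0, 0]
  ],
  "grip": 100
}}

```text
time_s: 19.8
ee_pos: [532.0, 202.5, 49.9]
eef_rot: [-0.0, 0.733, 0.68, 0.0]
ft_force: [0.7, -1.2, -0.0]
grip_width: 0.947
gripper_force: 0.0
```

Request:
{"method": "jog_arm", "body": {
  "rows": [
    [0, 0, 0.04, 0, 0, 0],
    [0, 0, 0.09, 0, 0, 0],
    [0, -0.04, 0.15, 0, 0, 0],
    [0, -0.1, 0.2, 0, 0, 0],
    [0, -0.1, 0.2, 0, 0, 0]
  ]
}}

```text
time_s: 20.42
ee_pos: [532.5, 100.8, 252.1]
eef_rot: [0.001, 0.734, 0.679, 0.001]
ft_force: [0.3, 0.9, -0.7]
grip_width: 1.0
gripper_force: 0.0
```

Request:
{"method": "jog_arm", "body": {
  "rows": [
    [0, 0, 0, 0, 0, 0],
    [0, 0, 0, 0, 0, 0]
  ]
}}

```text
time_s: 20.68
ee_pos: [531.5, 103.4, 248.1]
eef_rot: [-0.001, 0.733, 0.68, -0.001]
ft_force: [-0.2, -0.8, -0.1]
grip_width: 0.998
gripper_force: 0.0
```

```bash
python3 - <<'E'
from h import *
import pickle
s=sense();w=camera_params('wrist');f=grab_frame('wrist');q=s['eef_rot']
print(s['time_s'],s['ee_pos'],np.degrees(2*np.arctan2(q[2],q[1])),s['ft_force'])
pickle.dump((w,f,s),open('w4.pkl','wb'))
print(proj(w,[[534.6,250.4,105],[532,202,105],[524.8,111,105]]))
cv2.imwrite('pics/w4.png',cv2.resize(f[0:330,190:450],None,fx=1.8,fy=1.8,interpolation=cv2.INTER_CUBIC)[:,:,::-1])
E
```

```text
20.675 [531.50580327 103.41372984 248.14183831] 85.74809409160189 [-0.22041143 -0.83630758 -0.13077911]
[[313.09981847  40.65131056]
 [314.92680905 107.97380278]
 [315.30912484 218.20064221]]
```

View pics/w4.png

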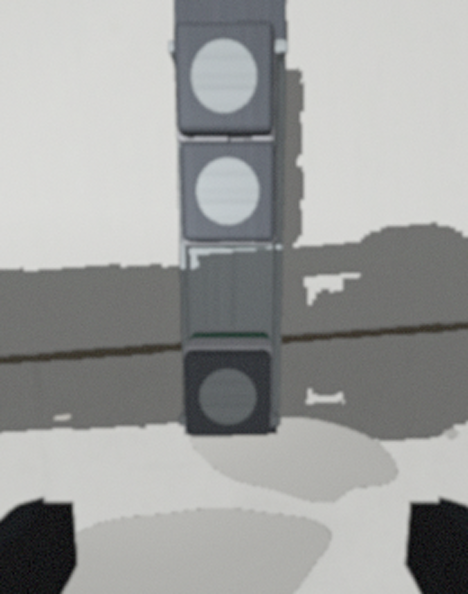

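Tins a and c stand flush at the +y end, b is at the other cheek, and all are upright with discs at crop (224,76), (227,191) and (228,397). Casting them and measuring the gap.

```bash
python3 - <<'E'
from h import *
import pickle
np.set_printoptions(precision=1,suppress=True)
w,f,s=pickle.load(open('w4.pkl','rb'))
g=cv2.cvtColor(f,cv2.COLOR_RGB2GRAY);out=[]
for u,v in((314.4,42.2),(316.1,106.1),(316.7,220.6)):
    r=21;x,y=int(u)-r//1,int(v)-r;roi=g[y:y+2*r,x:x+2*r]
    t,m=cv2.threshold(roi,0,255,cv2.THRESH_OTSU)
    n,l,st,c=cv2.connectedComponentsWithStats(m);k=l[r,r];out.append(c[k]+(x,y));print(st[k][4],c[k]+(x,y))
X=cast(w,out,105)[:,:2];print(X);d=np.diff(X,axis=0);print(np.linalg.norm(d,axis=1),np.degrees(np.arctan2(d[:,0],d[:,1])))
E
```

```text
1191 [313.9  41.9]
1036 [315.9 105.8]
781 [316.1 219.8]
[[535.1 249.5]
 [532.9 203.6]
 [525.4 109.5]]
[46.  94.4] [-177.2 -175.4]
```

Request:
{"method": "jog_arm", "body": {
  "rows": [
    [-0.015, -0.058, -0.01, 0, 0, 4],
    [-0.03, -0.116, -0.02, 0, 0, 9],
    [-0.045, -0.174, -0.03, 0, 0, 13],
    [-0.06, -0.232, -0.04, 0, 0, 17],
    [-0.075, -0.29, -0.05, 0, 0, 21.3]
  ]
}}

```text
time_s: 21.35
ee_pos: [456.5, -188.3, 198.5]
eef_rot: [-0.001, 0.593, 0.805, 0.0]
ft_force: [2.1, -1.2, 0.6]
grip_width: 0.999
gripper_force: 0.0
```

Request:
{"method": "jog_arm", "body": {
  "rows": [
    [-0.015, -0.058, -0.02, 0, 0, 0],
    [-0.025, -0.1, -0.04, 0, 0, 0],
    [-0.032, -0.1285, -0.048, 0, 0, 0],
    [-0.032, -0.1285, -0.048, 0, 0, 0],
    [-0.032, -0.1285, -0.048, 0, 0, 0]
  ]
}}

```text
time_s: 21.98
ee_pos: [425.5, -314.8, 151.6]
eef_rot: [-0.0, 0.594, 0.804, 0.0]
ft_force: [0.2, -0.3, -0.0]
grip_width: 1.002
gripper_force: 0.0
```

```bash
python3 - <<'E'
from h import *
import pickle
s=sense();w=camera_params('wrist');f=grab_frame('wrist');q=s['eef_rot']
print(s['time_s'],s['ee_pos'],np.degrees(2*np.arctan2(q[2],q[1])),s['ft_force'])
pickle.dump((w,f,s),open('w5.pkl','wb'))
cv2.imwrite('pics/w5.png',cv2.resize(f[180:320,240:420],None,fx=3,fy=3,interpolation=cv2.INTER_CUBIC)[:,:,::-1])
print(proj(w,[[424.3,-315.2,95]]))
E
```

```text
21.975 [ 425.52298863 -314.81819404  151.57960477] 107.07144299016804 [ 0.19297366 -0.30256505 -0.03051952]
[[320.34213388 258.34206211]]
```

View pics/w5.png

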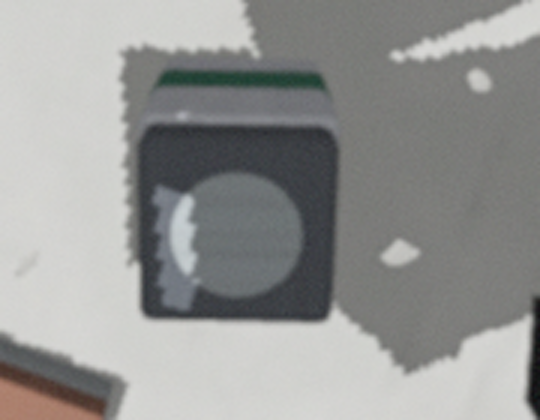

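The lid is centred at crop (236,235) and aligned, but the red brick appears at lower left, so I'll check its finger clearance.

```bash
python3 - <<'E'
from h import *
import pickle
np.set_printoptions(precision=0,suppress=True)
w1,_,_=pickle.load(open('w1.pkl','rb'));w5,f5,_=pickle.load(open('w5.pkl','rb'))
T=camera_params('top')
for z in(20,40,60):
    print(z,'w1',cast(w1,[(433,212),(428,250),(560,227),(553,265)],z)[:,:2].tolist(),'top',cast(T,[(531,314),(530,341),(616,322)],z)[:,:2].tolist(),'w5',cast(w5,[(240,293),(280,306)],z)[:,:2].tolist())
print(cast(w5,[(318.4,258)],95))
E
```

```text
20 w1 [[408.41362643563576, -405.8078864071042], [353.12340741699006, -403.6387414941962], [386.93139165790774, -585.7748136197025], [330.18143534433773, -586.7065033033655]] top [[406.88065263509134, -404.2186851437865], [348.1056063850324, -398.5894541382337], [386.9547304143053, -588.942176521604]] w5 [[371.3154458038978, -394.0624228454459], [409.3640059837022, -396.060018014021]]
40 w1 [[412.5289329911967, -399.1334508789829], [359.6764842634901, -397.0599445278185], [391.99385947731656, -571.1655564124967], [337.74603391976075, -572.0561674845803]] top [[408.24963623630356, -396.47209155329716], [350.5089153654555, -390.941923957575], [388.674371111889, -577.9448122816857]] w5 [[373.76957104204274, -383.3714681409615], [409.0719012227004, -385.2248829318255]]
60 w1 [[416.6442395467577, -392.4590153508616], [366.22956110999024, -390.4811475614407], [397.0563272967254, -556.556299205291], [345.31063249518377, -557.4058316657951]] top [[409.6186198375159, -388.72549796280776], [352.91222434587866, -383.29439377691625], [390.39401180947266, -566.9474480417675]] w5 [[376.22369628018765, -372.6805134364772], [408.77979646169854, -374.38974784963]]
[[ 423. -315.   95.]]
```

The brick's edge is at y about -395, more than 50 mm clear of the fingers. Grasping d at (423.2, -315.4).

Request:
{"method": "jog_arm", "body": {
  "rows": [
    [-0.0022, -0.0006, -0.04, 0, 0, 0],
    [-0.0022, -0.0006, -0.08, 0, 0, 0],
    [-0.0022, -0.0006, -0.1, 0, 0, 0],
    [-0.0022, -0.0006, -0.1125, 0, 0, 0],
    [-0.0022, -0.0006, -0.1125, 0, 0, 0]
  ]
}}

```text
time_s: 22.65
ee_pos: [423.1, -316.2, 39.4]
eef_rot: [-0.0, 0.594, 0.804, 0.0]
ft_force: [0.2, 0.6, 0.7]
grip_width: 0.999
gripper_force: 0.0
```

Request:
{"method": "jog_arm", "body": {
  "rows": [
    [0, 0, 0, 0, 0, 0],
    [0, 0, 0, 0, 0, 0],
    [0, 0, 0, 0, 0, 0],
    [0, 0, 0, 0, 0, 0],
    [0, 0, 0, 0, 0, 0]
  ],
  "grip": 45
}}

```text
time_s: 23.28
ee_pos: [422.8, -316.8, 39.5]
eef_rot: [0.0, 0.595, 0.804, -0.0]
ft_force: [0.3, 0.1, 1.2]
grip_width: 0.521
gripper_force: 29.9
```

Request:
{"method": "jog_arm", "body": {
  "rows": [
    [0, 0, 0.01, 0, 0, 0],
    [0, 0, 0.05, 0, 0, 0],
    [0, 0, 0.1, 0, 0, 0],
    [0, 0, 0.142, 0, 0, 0],
    [0, 0, 0.142, 0, 0, 0]
  ]
}}

```text
time_s: 23.9
ee_pos: [423.6, -317.6, 184.7]
eef_rot: [0.003, 0.595, 0.804, -0.001]
ft_force: [-0.5, 0.3, -2.0]
grip_width: 0.523
gripper_force: 29.9
```

Request:
{"method": "jog_arm", "body": {
  "rows": [
    [0.013, 0.057, 0, 0, 0, -4],
    [0.026, 0.114, 0, 0, 0, -8],
    [0.039, 0.171, 0, 0, 0, -13],
    [0.052, 0.228, 0, 0, 0, -17],
    [0.065, 0.285, 0, 0, 0, -21.3]
  ]
}}

```text
time_s: 24.52
ee_pos: [487.4, -29.7, 180.4]
eef_rot: [-0.001, 0.734, 0.679, -0.0]
ft_force: [0.8, -0.1, -1.1]
grip_width: 0.521
gripper_force: 29.9
```

Request:
{"method": "jog_arm", "body": {
  "rows": [
    [0.013, 0.057, 0, 0, 0, 0],
    [0.026, 0.114, 0, 0, 0, 0],
    [0.035, 0.155, 0, 0, 0, 0],
    [0.041, 0.187, 0, 0, 0, 0],
    [0.041, 0.187, 0, 0, 0, 0]
  ]
}}

```text
time_s: 25.15
ee_pos: [528.1, 156.8, 180.0]
eef_rot: [-0.001, 0.732, 0.681, -0.001]
ft_force: [0.5, -0.1, -3.0]
grip_width: 0.517
gripper_force: 29.9
```

Request:
{"method": "jog_arm", "body": {
  "rows": [
    [0, 0, -0.01, 0, 0, 0],
    [0, 0, -0.02, 0, 0, 0],
    [0, 0, -0.02, 0, 0, 0]
  ]
}}

```text
time_s: 25.52
ee_pos: [528.3, 154.5, 160.2]
eef_rot: [-0.001, 0.734, 0.68, -0.001]
ft_force: [0.6, 0.5, -1.1]
grip_width: 0.516
gripper_force: 29.9
```

```bash
python3 - <<'E'
from h import *
s=sense();q=s['eef_rot']
print(s['time_s'],s['ee_pos'],np.degrees(2*np.arctan2(q[2],q[1])),s['ft_force'])
E
```

```text
25.525 [528.32272366 154.45568752 160.23793348] 85.63637608366325 [ 0.55536728  0.46295785 -1.11195773]
```

Request:
{"method": "jog_arm", "body": {
  "rows": [
    [0.0005, 0, -0.007, 0, 0, 0],
    [0.0005, 0, -0.013, 0, 0, 0],
    [0.0005, 0, -0.018, 0, 0, 0],
    [0.0005, 0, -0.022, 0, 0, 0],
    [0.0005, 0, -0.022, 0, 0, 0]
  ]
}}

```text
time_s: 26.15
ee_pos: [529.2, 155.3, 139.1]
eef_rot: [-0.0, 0.733, 0.68, -0.0]
ft_force: [0.2, -0.1, -1.2]
grip_width: 0.519
gripper_force: 29.9
```

Request:
{"method": "jog_arm", "body": {
  "rows": [
    [0, 0, 0, 0, 0, 0]
  ]
}}

```text
time_s: 26.28
ee_pos: [529.4, 155.3, 139.6]
eef_rot: [0.0, 0.733, 0.68, 0.0]
ft_force: [-0.4, 0.0, -1.6]
grip_width: 0.519
gripper_force: 29.9
```

Bottom is now about 5 mm between the lids. Feeling each side gently.

Request:
{"method": "jog_arm", "body": {
  "rows": [
    [0, 0.001, 0, 0, 0, 0],
    [0.0001, 0.002, 0, 0, 0, 0],
    [0.0001, 0.002, 0, 0, 0, 0]
  ]
}}

```text
time_s: 26.65
ee_pos: [529.5, 157.3, 139.5]
eef_rot: [0.0, 0.733, 0.68, 0.0]
ft_force: [0.2, 0.3, -1.5]
grip_width: 0.524
gripper_force: 29.9
```

Request:
{"method": "jog_arm", "body": {
  "rows": [
    [0, 0.0008, 0, 0, 0, 0],
    [0, 0.0008, 0, 0, 0, 0]
  ]
}}

```text
time_s: 26.9
ee_pos: [529.4, 157.9, 139.4]
eef_rot: [0.0, 0.733, 0.68, -0.0]
ft_force: [0.2, -2.7, -1.0]
grip_width: 0.52
gripper_force: 29.9
```

Request:
{"method": "jog_arm", "body": {
  "rows": [
    [-0.0001, -0.002, 0, 0, 0, 0],
    [-0.0003, -0.004, 0, 0, 0, 0],
    [-0.0003, -0.0045, 0, 0, 0, 0],
    [-0.0003, -0.0045, 0, 0, 0, 0]
  ]
}}

```text
time_s: 27.4
ee_pos: [529.1, 153.5, 139.4]
eef_rot: [-0.0, 0.733, 0.68, 0.0]
ft_force: [-0.3, 0.3, -2.1]
grip_width: 0.516
gripper_force: 29.9
```

Request:
{"method": "jog_arm", "body": {
  "rows": [
    [0, -0.0008, 0, 0, 0, 0],
    [0, -0.0008, 0, 0, 0, 0]
  ]
}}

```text
time_s: 27.65
ee_pos: [529.1, 152.7, 139.4]
eef_rot: [-0.0, 0.733, 0.68, -0.0]
ft_force: [0.2, 1.1, -2.1]
grip_width: 0.517
gripper_force: 29.9
```

Request:
{"method": "jog_arm", "body": {
  "rows": [
    [0, -0.0006, 0, 0, 0, 0],
    [0, -0.0006, 0, 0, 0, 0]
  ]
}}

```text
time_s: 27.9
ee_pos: [529.2, 152.2, 139.5]
eef_rot: [-0.0, 0.733, 0.68, 0.0]
ft_force: [-0.4, 0.3, -1.0]
grip_width: 0.517
gripper_force: 29.9
```

Request:
{"method": "jog_arm", "body": {
  "rows": [
    [0, -0.0006, 0, 0, 0, 0],
    [0, -0.0006, 0, 0, 0, 0]
  ]
}}

```text
time_s: 28.15
ee_pos: [529.2, 151.7, 139.5]
eef_rot: [-0.0, 0.733, 0.68, 0.0]
ft_force: [0.4, 1.1, -1.3]
grip_width: 0.52
gripper_force: 29.9
```

The free play is about 6 mm, as expected, so the middle is at y about 154.8. I'll centre and ease it down.

Request:
{"method": "jog_arm", "body": {
  "rows": [
    [0, 0.002, 0, 0, 0, 0],
    [0.0002, 0.003, 0, 0, 0, 0],
    [0.0002, 0.003, 0, 0, 0, 0]
  ]
}}

```text
time_s: 28.52
ee_pos: [529.3, 154.6, 139.4]
eef_rot: [0.0, 0.733, 0.68, -0.0]
ft_force: [-0.2, -0.3, -1.5]
grip_width: 0.522
gripper_force: 29.9
```

Request:
{"method": "jog_arm", "body": {
  "rows": [
    [0, 0, -0.003, 0, 0, 0],
    [0, 0, -0.006, 0, 0, 0],
    [0, 0, -0.009, 0, 0, 0],
    [0, 0, -0.012, 0, 0, 0]
  ]
}}

```text
time_s: 29.02
ee_pos: [529.3, 154.5, 127.2]
eef_rot: [-0.0, 0.733, 0.68, -0.0]
ft_force: [-0.7, -0.7, -2.4]
grip_width: 0.521
gripper_force: 29.9
```

Request:
{"method": "jog_arm", "body": {
  "rows": [
    [0, 0, -0.002, 0, 0, 0],
    [0, 0, -0.004, 0, 0, 0],
    [0, 0, -0.006, 0, 0, 0],
    [0, 0, -0.007, 0, 0, 0]
  ]
}}

```text
time_s: 29.52
ee_pos: [529.3, 154.6, 120.3]
eef_rot: [-0.0, 0.733, 0.68, -0.0]
ft_force: [-0.2, -0.6, -1.9]
grip_width: 0.524
gripper_force: 29.9
```

Request:
{"method": "jog_arm", "body": {
  "rows": [
    [0, 0, -0.005, 0, 0, 0],
    [0, 0, -0.01, 0, 0, 0],
    [0, 0, -0.015, 0, 0, 0],
    [0, 0, -0.02, 0, 0, 0],
    [0, 0, -0.025, 0, 0, 0]
  ]
}}

```text
time_s: 30.15
ee_pos: [529.3, 154.5, 95.1]
eef_rot: [-0.0, 0.733, 0.68, -0.0]
ft_force: [0.5, -0.4, -2.0]
grip_width: 0.522
gripper_force: 29.9
```

Request:
{"method": "jog_arm", "body": {
  "rows": [
    [0, 0, -0.005, 0, 0, 0],
    [0, 0, -0.01, 0, 0, 0],
    [0, 0, -0.015, 0, 0, 0],
    [0, 0, -0.02, 0, 0, 0],
    [0, 0, -0.025, 0, 0, 0]
  ]
}}

```text
time_s: 30.78
ee_pos: [529.4, 154.5, 70.1]
eef_rot: [0.0, 0.733, 0.68, 0.0]
ft_force: [0.8, 0.6, -2.1]
grip_width: 0.52
gripper_force: 29.9
```

Request:
{"method": "jog_arm", "body": {
  "rows": [
    [0, 0, -0.005, 0, 0, 0],
    [0, 0, -0.01, 0, 0, 0],
    [0, 0, -0.015, 0, 0, 0],
    [0, 0, -0.018, 0, 0, 0],
    [0, 0, -0.018, 0, 0, 0]
  ]
}}

```text
time_s: 31.4
ee_pos: [529.3, 154.5, 52.2]
eef_rot: [-0.0, 0.733, 0.68, -0.0]
ft_force: [-0.3, -0.2, -1.1]
grip_width: 0.517
gripper_force: 29.9
```

Free all the way. Floor expected at TCP z about 49.5.

Request:
{"method": "jog_arm", "body": {
  "rows": [
    [0, 0, -0.001, 0, 0, 0],
    [0, 0, -0.002, 0, 0, 0],
    [0, 0, -0.0022, 0, 0, 0],
    [0, 0, -0.0022, 0, 0, 0]
  ]
}}

```text
time_s: 31.9
ee_pos: [529.3, 154.5, 50.2]
eef_rot: [-0.0, 0.733, 0.68, 0.0]
ft_force: [0.1, -0.5, -1.9]
grip_width: 0.519
gripper_force: 29.9
```

Request:
{"method": "jog_arm", "body": {
  "rows": [
    [0, 0, -0.0006, 0, 0, 0],
    [0, 0, -0.0006, 0, 0, 0]
  ]
}}

```text
time_s: 32.15
ee_pos: [529.3, 154.5, 49.6]
eef_rot: [-0.0, 0.733, 0.68, -0.0]
ft_force: [0.3, 0.3, -2.0]
grip_width: 0.518
gripper_force: 29.9
```

Request:
{"method": "jog_arm", "body": {
  "rows": [
    [0, 0, -0.0006, 0, 0, 0],
    [0, 0, -0.0006, 0, 0, 0]
  ]
}}

```text
time_s: 32.4
ee_pos: [529.4, 154.6, 49.6]
eef_rot: [0.0, 0.733, 0.68, 0.0]
ft_force: [-2.8, -1.2, 5.8]
grip_width: 0.517
gripper_force: 29.9
```

On the floor. I'll take off the load, release, rise and take a final look.

Request:
{"method": "jog_arm", "body": {
  "rows": [
    [0, 0, 0.0005, 0, 0, 0],
    [0, 0, 0.0005, 0, 0, 0]
  ]
}}

```text
time_s: 32.65
ee_pos: [529.4, 154.6, 49.6]
eef_rot: [0.0, 0.733, 0.68, 0.0]
ft_force: [-1.7, -0.3, 1.7]
grip_width: 0.518
gripper_force: 29.9
```

Request:
{"method": "jog_arm", "body": {
  "rows": [
    [0, 0, 0, 0, 0, 0],
    [0, 0, 0, 0, 0, 0],
    [0, 0, 0, 0, 0, 0],
    [0, 0, 0, 0, 0, 0],
    [0, 0, 0, 0, 0, 0]
  ],
  "grip": 100
}}

```text
time_s: 33.28
ee_pos: [529.3, 154.6, 49.5]
eef_rot: [-0.0, 0.733, 0.68, 0.0]
ft_force: [-0.7, -0.3, -0.0]
grip_width: 1.0
gripper_force: 0.0
```

Request:
{"method": "jog_arm", "body": {
  "rows": [
    [0, 0, 0.04, 0, 0, 0],
    [0, 0, 0.09, 0, 0, 0],
    [0, -0.03, 0.15, 0, 0, 0],
    [0, -0.06, 0.2, 0, 0, 0],
    [0, -0.06, 0.2, 0, 0, 0]
  ]
}}

```text
time_s: 33.9
ee_pos: [530.7, 93.1, 253.4]
eef_rot: [0.003, 0.734, 0.679, 0.003]
ft_force: [0.3, 0.2, -0.1]
grip_width: 0.998
gripper_force: 0.0
```

Request:
{"method": "jog_arm", "body": {
  "rows": [
    [0, 0, 0, 0, 0, 0],
    [0, 0, 0, 0, 0, 0],
    [0, 0, 0, 0, 0, 0]
  ]
}}

```text
time_s: 34.28
ee_pos: [529.1, 95.0, 248.5]
eef_rot: [-0.001, 0.733, 0.68, -0.001]
ft_force: [-0.0, 0.2, -0.4]
grip_width: 0.998
gripper_force: 0.0
```

```bash
python3 - <<'E'
from h import *
s=sense();w=camera_params('wrist');f=grab_frame('wrist');t=grab_frame('side')
print(s['time_s'],s['ee_pos'],s['ft_force'])
A=cv2.resize(f[0:330,190:450],(390,495),interpolation=cv2.INTER_CUBIC)
B=cv2.resize(t[190:390,230:390],(396,495),interpolation=cv2.INTER_CUBIC)
cv2.imwrite('pics/fin.png',np.hstack([A,B])[:,:,::-1])
E
```

```text
34.275 [529.05380127  95.01693538 248.48888115] [-0.03625269  0.17125167 -0.43579378]
```

View pics/fin.png

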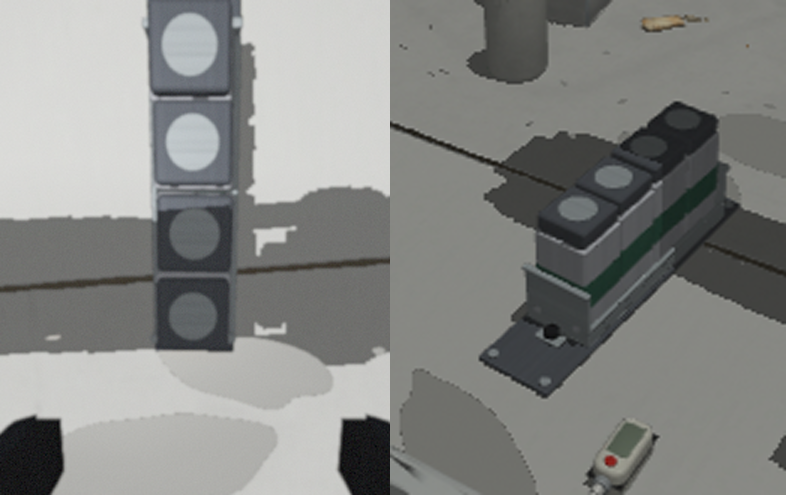

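All four tins stand level in one straight row. The wrist view has the discs at crop (190,43), (192,142), (194,234) and (193,316), and the side view shows level tops and an unmoved thermometer.

```bash
python3 -c "from bench import sign_off; print(sign_off())"
```

```text
the job is handed in; nothing more can be done
None
```

All four tins now stand upright in one side-by-side row in the tray, the robot is clear of them, and the job was handed in at about 34 s of the 72 s allowed.

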